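# Put the crystal tower away in its slide-lid case

## Robot

A 6-joint arm with a two-finger parallel gripper is mounted at the origin on the work surface. World frame = base frame: x ahead of the robot, y to its left, z up, the work surface at z = 0. Lengths are in m, angles in rad, forces in N, time in s.
With the tool pointing down it reaches from about 0.375 to 0.9 m from the base axis. Payload 3.1 kg.
Tool frame: the origin (TCP) lies where the fingers leave the gripper's body, on its centre line; the fingertips stand 73 mm ahead of it and the grasp point (between the pads) lies 54 mm ahead of it; z points along the fingers, y is the line along which they close (so a half turn about z gives the same grasp; the last joint's range is limited). The gripper opens to 85 mm and grips with 20 to 120 N. Pads are 22 mm wide; open, the fingers measure 114 mm over their backs; the gripper's body (76 mm by 85 mm) begins 54 mm behind the grasp point. The pads swing forward as they close: fully open they stand 13 mm farther back than shut.
Start: joints at [1.044, 0.527, 1.433, -0, 1.181, -0.178], TCP at [0.213, 0.588, 0.304] pointing down, gripper open.
Joint ranges: [-3.08, 3.08], [-0.75, 2.2], [0.22, 2.44], [-1.43, 4.57], [0, 2.65], [-2.85, 2.85]. Speed limits (rad/s): [2.79, 2.79, 3.14, 3.14, 3.14, 3.14].

## Interface

Orientations are given as a unit quaternion [x, y, z, w].
In Python, from station import manip gives the robot as it stands.
- The arm moves only by the shell command python3 -m crank 'ROWS' [FORCE]. ROWS is JSON, a list of rows, each an object with "dp": the shift along the tool's x, y, z normalised to -1 to 1, where 1 is 50 cm, a list of three; "delta_rot": the turn, a rotation vector about the tool's x, y, z normalised to -1 to 1, where 1 is 2 pi rad, a list of three; "fingers": the opening, from -1 (shut) to 1 (fully open). A call has 1 to 12 rows; each row shifts and turns the commanded pose from where the row before left it, along the tool's axes as they then stand; what a row does not reach is not made up. A row lasts 1/12 s, in which the tool goes at most 41.7 mm and 7.16 degrees, less where a joint would pass 70% of its speed; a pose out of reach is approached as far as the arm can. A call with a number of a shift or a turn outside -1 to 1 is refused whole. A call with a gripper value outside its range is refused whole. The fingers move at their own pace and stop on an object; FORCE is the grip in N (left out, the last holds). Time passes only in rows, so rows that do not move let the fingers close. It gives the time, the measured TCP pose, the force, the opening and the grip force at its end, in the units of the state.
- manip.sense(): the state, without advancing time (a new reading comes with each control period).
- manip.snapshot(name): name is "side" or "top" or "wrist"; returns (picture, depth): 400x640x3 uint8, red, green, blue; 400x640 float32, m along the optical axis (not along the pixel's ray), 0 where there is no reading.
- manip.camera_model(name): a dict with "fx", "fy", "cx", "cy" (pixels), "k1" (the pictures are not rectified: a ray, as slopes to the right and down, at radius r is drawn at 1 + k1 r^2 times it, then the intrinsics apply), "origin" and "attitude" of the camera in the world. Camera axes: x right, y up, looking along -z (the intrinsics and any distortion apply to the point x, -y, -z); pixel columns grow to the right and rows downward; lengths in m; the calibration is good to about 2 mm. A picture is of the moment at which its call begins: read the wrist's pose just before it. camera_model takes no time and is no camera call; for the wrist camera it gives the pose at the moment of the call.
- manip.sign_off(): hands the job in; it is judged then, once.
The state is a dict: "t": time; "q": joint angles; "qd": joint speeds; "tau": joint torques, N m; "tcp_pos": TCP position; "tool_rot": TCP orientation; "force": force on the tool from outside, world axes, zero at the start; "ft_torque": the same for the moment, N m; "finger_gap": opening from 0.0 (shut) to 1.0 (fully open); "gripper_force": force on a finger pad.
Only numpy, scipy, OpenCV 4.12 (cv2) and the standard library are available. Lean on these libraries where they do the work, as an engineer would, in place of code of your own. Each camera call takes 0.05 s, during which the arm holds its last target. There are 200 camera calls.

## Task

Put the violet crystal tower away in its wooden slide-lid case: the thin white lid has nothing to grip, so press lightly on top of it and drag it back towards the robot until the far compartment is uncovered, lay the tower gently in that compartment, then slide the lid fully home again. Never press hard on the lid, and leave the other stones and the things on the bench where they are.

Things in the scene. Friction and masses are not known exactly. Their poses are not given: they have to be found in the camera images.
- case: wooden slide-lid case, 220 mm (x) by 164 (y) by 70 high, fixed to the bench, left or right of the robot. Origin: centre of its underside; x to its far end (away from the robot, within 0.2 rad), z up. Long sides and far wall 12 mm thick, top at z = 70 mm; the long sides' lips overhang the lid's edges; the front wall ends below the lid. A partition spans x = -2 to 4 mm, top at z = 51 mm.
- bed (a point): centre of the foam floor of the far compartment, where the tower goes lengthwise along the case's x. The compartment is 94 mm (x: 4 to 98 mm from the case's centre) by 140 mm (y); its floor is 20 mm above the case's underside and 39 mm below the lid. Axes as the case.
- lid (a joint): how far the lid is slid open, m: 0 = fully home against the far wall, 0.105 = at its stop, which uncovers the whole far compartment. It slides along the case's -x, stiffly (about 5 N to move it; fingertips slip on it unless they press with some 8 to 10 N) and stays where it is left. The thin sheet cracks if pressed with more than 18 N.
- lid_top (a point): centre of the lid's upper face were it flat, moving with the lid; axes as the case. Plain white sheet, 208 mm (x) by 150 (y), 4 mm thick; flat, its face is 63 mm above the case's underside, but it is warped: the real face lies up to 4 mm higher or lower, to be felt for, and flexes about 1 mm under 20 N. 139 mm of its width is open between the lips, which stand 7 mm above.
- pad: grey foam pad, 150 mm (x) by 300 mm (y), 6 mm thick, on which the three towers lie, fixed; origin: centre of its underside
- tower_violet_mid (a point): centre (half-way up) of the violet polished stone tower, a square stone bar with a pyramid point, lying on its side on the grey pad among two others: 28 mm wide, 28 mm high, 70 mm long, about 0.13 kg. x runs along its length to the point (bar x = -35 to 17 mm, pyramid 17 to 35 mm), z up. The three towers change places from start to start.
- tower_violet: the same violet tower; origin: centre of the side it lies on
- tower_green: green stone tower of the same size, beside the violet one; leave alone; origin: centre of the side it lies on
- tower_white: white stone tower of the same size; leave alone; origin: centre of the side it lies on
- roll: small roll of paper stickers, 48 mm across, 26 mm high, standing between the case and the pad; leave alone; origin: centre of its underside
- carton: small closed carton, 90 by 130 by 80 mm, at the back; leave alone; origin: centre of its underside
- sphere_stand: orange stone ball on a wooden ring, 77 mm high, 68 mm across, at the back; leave alone; origin: centre of its underside
- tape_dispenser: black desk tape dispenser, 140 by 56 by 106 mm, at the back; leave alone; origin: centre of its underside
There are look-alikes about, which are no part of the job. Of the things that look like the tower_violet, the smallest one is meant.

How it is judged:
On the way, in this order (a step that is already met when the one before it is completed fails the run):
1. the lid is slid back at least 85 mm (value of joint lid above 0.085 m), for 0.2 s.
2. the violet tower lies in the far compartment, let go (x of tower_violet_mid in the frame of case between 0.012 and 0.09 m and y of tower_violet_mid in the frame of case between -0.06 and 0.06 m and z of tower_violet_mid in the frame of case below 0.042 m and contact force between the fingers and tower_violet below 0.05 N and linear speed of tower_violet below 0.03 m/s), for 0.2 s.
At the end, for the whole second after the job is handed in: the violet tower lies at rest on the floor of the far compartment (its centre 12 to 90 mm from the case's centre along x, within 60 mm of its middle line, under 42 mm above the case's underside) and the lid is fully home (within 4 mm) (x of tower_violet_mid in the frame of case between 0.012 and 0.09 m and y of tower_violet_mid in the frame of case between -0.06 and 0.06 m and z of tower_violet_mid in the frame of case below 0.042 m and contact force between the fingers and tower_violet below 0.05 N and value of joint lid below 0.004 m and linear speed of tower_violet below 0.02 m/s); the robot touches nothing.
It fails at once if the lid is pressed or pushed with more than 18 N (contact force between any of the fingers, the arm and lid above 18 N).
It fails at once if the violet tower is dropped (it falls free from more than about 15 mm) (contact force between anything else and tower_violet below 0.02 N and linear speed of tower_violet above 0.5 m/s).
It fails at once if another stone or a thing on the bench is moved more than 20 mm (distance of any of tower_green, tower_white, roll, carton, sphere_stand, tape_dispenser from where it was at the start of the episode above 0.02 m).
It also fails if it takes over 70 s, if anything falls off the work surface, if the arm or the gripper's body presses on something with over 40 N, if the wrist force passes 120 N, or if a joint passes its speed limit or range.

## Working session

There is one attempt and no reset: what is moved stays moved. The work goes in short steps, Python scripts to look and compute and a shell command to move; the robot and the scene stay as the last step left them, time stands still between calls to the robot, and variables do not carry over. Pictures are saved under pics/ and viewed, at most 10 in all, crops included, and the job is handed in when it is done.

```bash
mkdir -p pics; ls; cat > h.py <<'E'
import numpy as np, cv2
from station import manip
from scipy.spatial.transform import Rotation as R
def cam(n):
    m=manip.camera_model(n); a=np.array(m["attitude"],float)
    M=R.from_quat(a).as_matrix() if a.size==4 else a.reshape(3,3)
    return m,M,np.array(m["origin"],float)
def rays(n,uv,c=None):
    m,M,o=c or cam(n); uv=np.atleast_2d(np.asarray(uv,float))
    K=np.array([[m["fx"],0,m["cx"]],[0,m["fy"],m["cy"]],[0,0,1]])
    p=cv2.undistortPoints(uv.reshape(-1,1,2),K,np.array([m["k1"],0,0,0],float)).reshape(-1,2)
    return o,np.c_[p[:,0],-p[:,1],-np.ones(len(p))]@M.T
def onplane(n,uv,z,c=None):
    o,d=rays(n,uv,c); return o+d*((z-o[2])/d[:,2])[:,None]
def pts(n,uv,dep,c=None):
    o,d=rays(n,uv,c); uv=np.atleast_2d(uv).astype(int); return o+d*dep[uv[:,1],uv[:,0]][:,None]
def shot(n):
    c=cam(n); p,d=manip.snapshot(n); return p,d,c
E
python3 - <<'E'
from h import *
s=manip.sense(); print({k:np.round(v,3).tolist() for k,v in s.items()})
for n in("top","side"):
    p,d,c=shot(n); np.savez(f"{n}.npz",p=p,d=d); cv2.imwrite(f"pics/{n}.png",p[:,:,::-1]); print(c[0])
E
```

```text
pics
{'t': 0.0, 'q': [1.044, 0.528, 1.434, -0.0, 1.181, -0.178], 'qd': [0.002, -0.0, 0.001, 0.002, 0.002, 0.001], 'tau': [0.001, -44.234, -17.803, -0.0, 0.008, -0.0], 'tcp_pos': [0.213, 0.587, 0.303], 'tool_rot': [0.173, 0.985, -0.001, -0.0], 'force': [-0.057, -0.141, -0.508], 'ft_torque': [-0.025, 0.036, -0.029], 'gripper_force': 0.0, 'finger_gap': 0.997}
{'fx': 400.5513887416681, 'fy': 400.5513887416681, 'cx': 317.9069204590982, 'cy': 191.91564012380147, 'k1': -0.020322735964891415, 'origin': array([ 0.42364851, -0.07684358,  1.10822748]), 'attitude': array([ 0.05159435, -0.04330205, -0.70202277,  0.70896191])}
{'fx': 396.9467988696743, 'fy': 396.9467988696743, 'cx': 324.9636852245983, 'cy': 200.95749737854686, 'k1': -0.05084429560325943, 'origin': array([ 0.37049952, -0.79770283,  0.92580938]), 'attitude': array([ 0.34838912, -0.04497143, -0.14071707,  0.92563562])}
```

View pics/top.png

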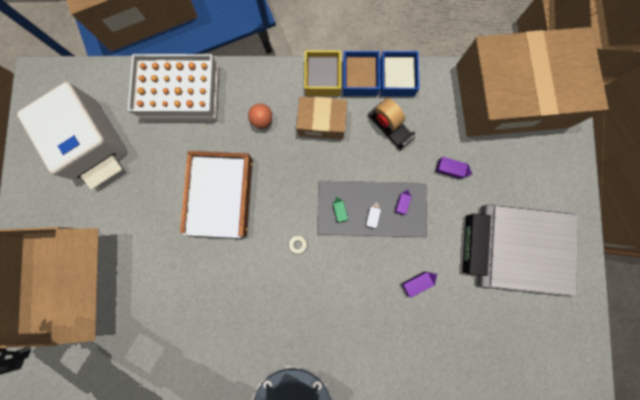

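View pics/side.png

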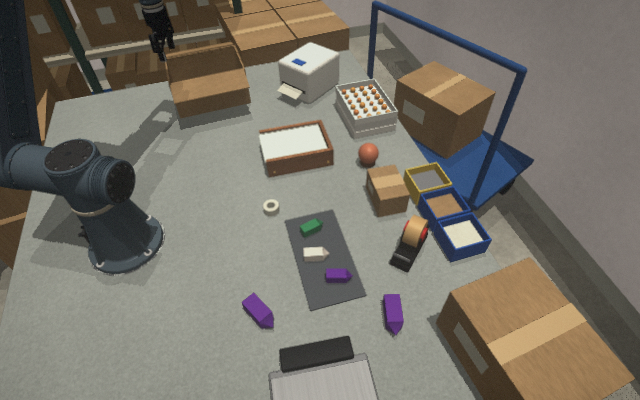

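Violet look-alikes in the top view are at (454,168), (420,284) and (403,202). The one at (403,202) is smallest and lies on the grey pad, so it fits. The case is at (216,195), the roll at (298,244), green at (340,210) and white at (373,215). Next I measure these and confirm with a crop.

```bash
cat > m.py <<'E'
from h import *
z=np.load("top.npz"); p,d=z["p"],z["d"]; c=cam("top")
hsv=cv2.cvtColor(p,cv2.COLOR_RGB2HSV)
def blobs(m,amin=60):
    n,l,st,ce=cv2.connectedComponentsWithStats(m.astype(np.uint8)); return [(l==i,st[i]) for i in range(1,n) if st[i][4]>=amin]
v=(hsv[...,0]>125)&(hsv[...,0]<155)&(hsv[...,1]>100)
for m,st in blobs(v):
    uv=np.argwhere(m)[:,::-1]; P=pts("top",uv,d,c); zt=np.median(P[:,2]); Q=onplane("top",uv,0.006+.028,c)[:,:2]
    r=cv2.minAreaRect((Q*1000).astype(np.float32)); pc=np.linalg.svd(Q-Q.mean(0),full_matrices=False)[2][0]
    print("violet",st[:4],"zmed",zt.round(4),"zmax",np.percentile(P[:,2],95).round(4),"rect",np.round(r,1) if 0 else r,"axis",np.degrees(np.arctan2(pc[1],pc[0])).round(1))
# case lid white
w=np.zeros(v.shape,bool); w[140:250,170:260]=((hsv[...,1]<60)&(hsv[...,2]>190))[140:250,170:260]
b=max(blobs(w),key=lambda b:b[1][4]); uv=np.argwhere(b[0])[:,::-1]; P=pts("top",uv,d,c); Q=onplane("top",uv,.063,c)[:,:2]
print("lid",b[1],"z",np.percentile(P[:,2],[5,50,95]).round(4)); r=cv2.minAreaRect((Q*1000).astype(np.float32)); print(r)
br=np.zeros(v.shape,bool); br[140:250,170:265]=((hsv[...,0]<20)&(hsv[...,1]>90))[140:250,170:265]
uv=np.argwhere(br)[:,::-1]; P=pts("top",uv,d,c); k=(P[:,2]>.06)&(P[:,2]<.08); print("rim z",np.median(P[k,2]),k.sum())
r=cv2.minAreaRect((onplane("top",uv[k],.07,c)[:,:2]*1000).astype(np.float32)); print("case",r)
# roll
m=np.zeros(v.shape,bool); uv=np.stack(np.meshgrid(np.arange(284,313),np.arange(230,260)),-1).reshape(-1,2); P=pts("top",uv,d,c); k=P[:,2]>.018; print("roll",P[k].mean(0).round(3),P[k].min(0).round(3),P[k].max(0).round(3))
cv2.imwrite("pics/crop.png",cv2.resize(p[150:300,310:480,::-1],None,fx=4.5,fy=4,interpolation=cv2.INTER_CUBIC)[:600])
E
python3 m.py
```

```text
violet [437 157  34  21] zmed 0.0371 zmax 0.0413 rect ((637.4607543945312, -433.09906005859375), (90.93965148925781, 43.49303436279297), 74.09173583984375) axis -103.3
violet [396 191  15  23] zmed 0.0325 zmax 0.0361 rect ((543.849609375, -293.32666015625), (29.192228317260742, 62.998878479003906), 72.4236068725586) axis 160.8
violet [403 272  33  25] zmed 0.0379 zmax 0.0415 rect ((331.0671691894531, -334.86126708984375), (40.0128288269043, 89.97795104980469), 26.4006404876709) axis -64.1
lid [ 186  158   58   79 4013] z [0.056  0.0593 0.063 ]
((550.5728149414062, 208.86953735351562), (138.81199645996094, 205.93804931640625), 87.92137908935547)
rim z 0.06853437485053782 868
case ((560.7625122070312, 208.22067260742188), (163.9303741455078, 216.62698364257812), 87.7529067993164)
roll [ 0.429 -0.01   0.042] [ 0.407 -0.077  0.02 ] [0.452 0.016 1.108]
```

View pics/crop.png

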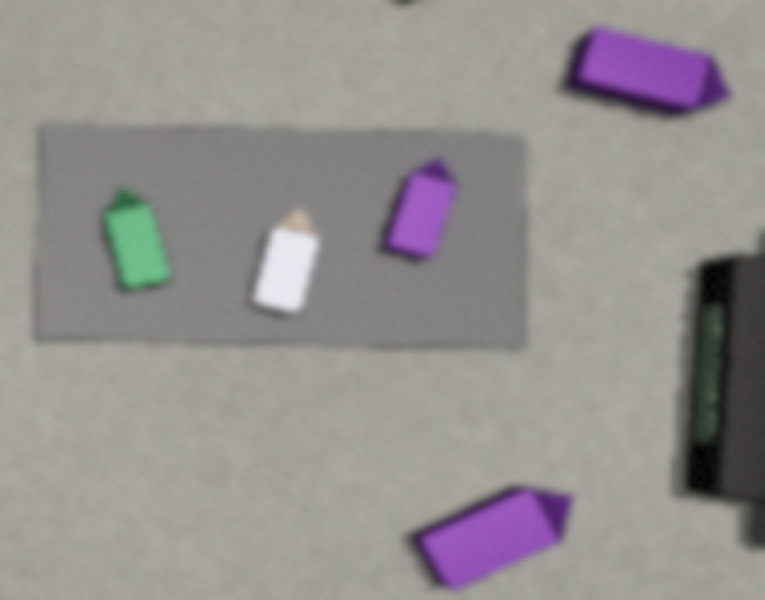

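The crop confirms it: the (403,202) tower measures 63×29 mm on the pad, against about 90×42 mm for the two on the bench. The case is at about (0.558, 0.2085) with yaw about -2.2°, and its rim height and sizes agree with those given. Now I work out the move to above the lid.

```bash
cat >> h.py <<'E'
CASE=np.array([0.558,0.2085]); YAW=np.radians(-2.2)
def cw(x,y): return CASE+np.array([np.cos(YAW)*x-np.sin(YAW)*y,np.sin(YAW)*x+np.cos(YAW)*y])
def plan(xyz,ydeg):
    "needed shift in present tool axes and after the turn, tool-z turn; tool y to world heading ydeg"
    s=manip.sense(); T=R.from_quat(s["tool_rot"]).as_matrix(); dw=np.array(xyz)-s["tcp_pos"]
    cur=np.degrees(np.arctan2(T[1,1],T[0,1])); a=(ydeg-cur+90)%180-90
    print("tcp",np.round(s["tcp_pos"],4),"ydir",round(cur,2),"tilt",np.round(T[:2,2],4))
    t=np.radians(cur+a); Y=np.array([np.cos(t),np.sin(t),0]); X=np.array([-np.sin(t),np.cos(t),0])
    print("dp now axes",np.round(T.T@dw/.5,4),"| after turn",np.round([X@dw/.5,Y@dw/.5,-dw[2]/.5],4),"turn z",round(-a/360,4),"=",round(a,2),"deg")
E
python3 - <<'E'
from h import *
plan([*cw(.04,0),.17],87.8)
E
```

```text
tcp [0.2127 0.5871 0.303 ] ydir 70.07 tilt [-0.001  -0.0017]
dp now axes [-0.9836 -0.4517  0.2666] | after turn [-0.7991 -0.7302  0.2661] turn z -0.0492 = 17.73 deg
```

```bash
python3 -m crank '[{"dp":[0,0,0],"delta_rot":[0,0,-0.0164],"fingers":-1},{"dp":[0,0,0],"delta_rot":[0,0,-0.0164],"fingers":-1},{"dp":[0,0,0],"delta_rot":[0,0,-0.0164],"fingers":-1},{"dp":[-0.055,-0.05,0],"delta_rot":[0,0,0],"fingers":-1},{"dp":[-0.055,-0.05,0],"delta_rot":[0,0,0],"fingers":-1},{"dp":[-0.055,-0.05,0],"delta_rot":[0,0,0],"fingers":-1},{"dp":[-0.055,-0.05,0],"delta_rot":[0,0,0],"fingers":-1},{"dp":[-0.055,-0.05,0],"delta_rot":[0,0,0],"fingers":-1},{"dp":[-0.055,-0.05,0],"delta_rot":[0,0,0],"fingers":-1},{"dp":[-0.055,-0.05,0],"delta_rot":[0,0,0],"fingers":-1},{"dp":[-0.055,-0.05,0],"delta_rot":[0,0,0],"fingers":-1},{"dp":[-0.055,-0.05,0],"delta_rot":[0,0,0],"fingers":-1}]' 40; python3 - <<'E'
from h import *
plan([*cw(.04,0),.17],87.8)
E
```

```text
t: 1.1
tcp_pos: [0.4524, 0.3516, 0.3036]
tool_rot: [0.019, 1.0, -0.0, -0.0]
force: [0.7, 0.7, 0.1]
finger_gap: -0.001
gripper_force: 0.0
tcp [0.4524 0.3516 0.3036] ydir 87.78 tilt [-0.0008 -0.0004]
dp now axes [-0.3023 -0.2776  0.267 ] | after turn [-0.302  -0.2778  0.2671] turn z -0.0 = 0.02 deg
```

```bash
python3 -m crank '[{"dp":[-0.05,-0.046,0.02],"delta_rot":[0,0,0],"fingers":-1},{"dp":[-0.05,-0.046,0.04],"delta_rot":[0,0,0],"fingers":-1},{"dp":[-0.05,-0.046,0.04],"delta_rot":[0,0,0],"fingers":-1},{"dp":[-0.05,-0.046,0.04],"delta_rot":[0,0,0],"fingers":-1},{"dp":[-0.05,-0.046,0.04],"delta_rot":[0,0,0],"fingers":-1},{"dp":[-0.05,-0.046,0.04],"delta_rot":[0,0,0],"fingers":-1},{"dp":[0,0,0.03],"delta_rot":[0,0,0],"fingers":-1},{"dp":[0,0,0],"delta_rot":[0,0,0],"fingers":-1}]'; python3 - <<'E'
from h import *
plan([*cw(.04,0),.136],87.8)
p,d,c=shot("wrist"); np.savez("w1.npz",p=p,d=d); cv2.imwrite("pics/w1.png",p[:,:,::-1])
print(np.round(c[2],3),manip.sense()["force"])
E
```

```text
t: 1.77
tcp_pos: [0.5955, 0.2071, 0.1748]
tool_rot: [0.021, 1.0, -0.001, -0.004]
force: [-1.9, 0.1, -0.6]
finger_gap: 0.002
gripper_force: 0.0
tcp [0.5955 0.2071 0.1748] ydir 87.58 tilt [-0.0073 -0.0012]
dp now axes [-0.0056  0.      0.0776] | after turn [-0.005  -0.0001  0.0777] turn z -0.0006 = 0.22 deg
[0.528 0.211 0.245] [-0.53424943 -0.39402294  0.04192735]
```

View pics/w1.png

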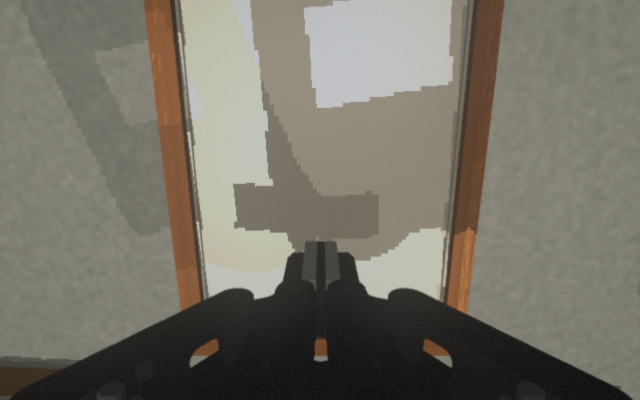

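The wrist view shows the lid centred between the wooden rims (about cols 165 and 480 at the top), with the fingertips at about (320,245) on the midline. I go down, then feel for the face.

```bash
python3 -m crank '[{"dp":[0,0,0.03],"delta_rot":[0,0,0],"fingers":-1},{"dp":[0,0,0.025],"delta_rot":[0,0,0],"fingers":-1},{"dp":[0,0,0],"delta_rot":[0,0,0],"fingers":-1},{"dp":[0,0,0],"delta_rot":[0,0,0],"fingers":-1}]'
python3 -m crank '[{"dp":[0,0,0.002],"delta_rot":[0,0,0],"fingers":-1},{"dp":[0,0,0.002],"delta_rot":[0,0,0],"fingers":-1},{"dp":[0,0,0.002],"delta_rot":[0,0,0],"fingers":-1},{"dp":[0,0,0],"delta_rot":[0,0,0],"fingers":-1}]'
```

```text
t: 2.15
tcp_pos: [0.5951, 0.2103, 0.1513]
tool_rot: [0.019, 1.0, -0.0, -0.001]
force: [0.7, 0.0, -0.3]
finger_gap: -0.001
gripper_force: 0.0
t: 2.48
tcp_pos: [0.5962, 0.2096, 0.1488]
tool_rot: [0.019, 1.0, 0.0, 0.0]
force: [0.2, 0.3, -0.7]
finger_gap: 0.002
gripper_force: 0.0
```

```bash
python3 -m crank '[{"dp":[0,0,0.004],"delta_rot":[0,0,0],"fingers":-1},{"dp":[0,0,0.004],"delta_rot":[0,0,0],"fingers":-1},{"dp":[0,0,0],"delta_rot":[0,0,0],"fingers":-1},{"dp":[0,0,0],"delta_rot":[0,0,0],"fingers":-1}]'
python3 -m crank '[{"dp":[0,0,0.001],"delta_rot":[0,0,0],"fingers":-1},{"dp":[0,0,0.001],"delta_rot":[0,0,0],"fingers":-1},{"dp":[0,0,0],"delta_rot":[0,0,0],"fingers":-1},{"dp":[0,0,0],"delta_rot":[0,0,0],"fingers":-1}]'
```

```text
t: 2.82
tcp_pos: [0.596, 0.2094, 0.1442]
tool_rot: [0.019, 1.0, -0.0, -0.0]
force: [0.0, -0.2, -0.1]
finger_gap: -0.0
gripper_force: 0.0
t: 3.15
tcp_pos: [0.5962, 0.2095, 0.1434]
tool_rot: [0.019, 1.0, -0.0, -0.0]
force: [-0.1, 0.5, -0.4]
finger_gap: -0.002
gripper_force: 0.0
```

```bash
python3 -m crank '[{"dp":[0,0,0.001],"delta_rot":[0,0,0],"fingers":-1},{"dp":[0,0,0],"delta_rot":[0,0,0],"fingers":-1},{"dp":[0,0,0],"delta_rot":[0,0,0],"fingers":-1}]'|egrep 'pos|force:'
python3 -m crank '[{"dp":[0,0,0.001],"delta_rot":[0,0,0],"fingers":-1},{"dp":[0,0,0],"delta_rot":[0,0,0],"fingers":-1},{"dp":[0,0,0],"delta_rot":[0,0,0],"fingers":-1}]'|egrep 'pos|force:'
```

```text
tcp_pos: [0.5961, 0.2094, 0.1429]
force: [0.2, 0.1, -0.2]
gripper_force: 0.0
tcp_pos: [0.5961, 0.2095, 0.1424]
force: [-0.3, -0.6, -0.1]
gripper_force: 0.0
```

```bash
python3 -m crank '[{"dp":[0,0,0.001],"delta_rot":[0,0,0],"fingers":-1},{"dp":[0,0,0.001],"delta_rot":[0,0,0],"fingers":-1},{"dp":[0,0,0],"delta_rot":[0,0,0],"fingers":-1},{"dp":[0,0,0],"delta_rot":[0,0,0],"fingers":-1}]'|egrep 'pos|force:'
```

```text
tcp_pos: [0.5961, 0.2095, 0.1414]
force: [-0.8, -0.2, -0.4]
gripper_force: 0.0
```

```bash
python3 -m crank '[{"dp":[0,0,0.001],"delta_rot":[0,0,0],"fingers":-1},{"dp":[0,0,0],"delta_rot":[0,0,0],"fingers":-1},{"dp":[0,0,0],"delta_rot":[0,0,0],"fingers":-1}]'|egrep 'pos|force:'
```

```text
tcp_pos: [0.5961, 0.2095, 0.1409]
force: [0.8, -0.1, 0.8]
gripper_force: 0.0
```

```bash
python3 -m crank '[{"dp":[0,0,0.001],"delta_rot":[0,0,0],"fingers":-1},{"dp":[0,0,0],"delta_rot":[0,0,0],"fingers":-1},{"dp":[0,0,0],"delta_rot":[0,0,0],"fingers":-1}]'|egrep 'pos|force:'
```

```text
tcp_pos: [0.5961, 0.2094, 0.1404]
force: [-0.2, 0.6, 0.0]
gripper_force: 0.0
```

```bash
ok(){ tee last.txt | egrep 'pos|^force:'; awk -F'[][,]' '/^force/{f=$4} END{exit !(f<4)}' last.txt; }
python3 -m crank '[{"dp":[0,0,0.001],"delta_rot":[0,0,0],"fingers":-1},{"dp":[0,0,0],"delta_rot":[0,0,0],"fingers":-1},{"dp":[0,0,0],"delta_rot":[0,0,0],"fingers":-1}]'|ok &&
python3 -m crank '[{"dp":[0,0,0.001],"delta_rot":[0,0,0],"fingers":-1},{"dp":[0,0,0],"delta_rot":[0,0,0],"fingers":-1},{"dp":[0,0,0],"delta_rot":[0,0,0],"fingers":-1}]'|ok &&
python3 -m crank '[{"dp":[0,0,0.001],"delta_rot":[0,0,0],"fingers":-1},{"dp":[0,0,0],"delta_rot":[0,0,0],"fingers":-1},{"dp":[0,0,0],"delta_rot":[0,0,0],"fingers":-1}]'|ok &&
python3 -m crank '[{"dp":[0,0,0.001],"delta_rot":[0,0,0],"fingers":-1},{"dp":[0,0,0],"delta_rot":[0,0,0],"fingers":-1},{"dp":[0,0,0],"delta_rot":[0,0,0],"fingers":-1}]'|ok &&
python3 -m crank '[{"dp":[0,0,0.001],"delta_rot":[0,0,0],"fingers":-1},{"dp":[0,0,0],"delta_rot":[0,0,0],"fingers":-1},{"dp":[0,0,0],"delta_rot":[0,0,0],"fingers":-1}]'|ok &&
python3 -m crank '[{"dp":[0,0,0.001],"delta_rot":[0,0,0],"fingers":-1},{"dp":[0,0,0],"delta_rot":[0,0,0],"fingers":-1},{"dp":[0,0,0],"delta_rot":[0,0,0],"fingers":-1}]'|ok &&
python3 -m crank '[{"dp":[0,0,0.001],"delta_rot":[0,0,0],"fingers":-1},{"dp":[0,0,0],"delta_rot":[0,0,0],"fingers":-1},{"dp":[0,0,0],"delta_rot":[0,0,0],"fingers":-1}]'|ok
```

```text
tcp_pos: [0.5961, 0.2095, 0.1399]
force: [-0.0, 0.2, 0.0]
tcp_pos: [0.5961, 0.2095, 0.1394]
force: [-0.2, -0.4, -0.2]
tcp_pos: [0.5961, 0.2095, 0.1389]
force: [0.1, -0.1, 0.1]
tcp_pos: [0.5961, 0.2095, 0.1384]
force: [-0.4, -0.8, -0.3]
tcp_pos: [0.5961, 0.2094, 0.1379]
force: [0.0, 0.1, -0.4]
tcp_pos: [0.5961, 0.2095, 0.1374]
force: [0.9, -0.9, 0.4]
tcp_pos: [0.5961, 0.2095, 0.1369]
force: [-0.3, -0.7, 0.3]
```

```bash
ok(){ tee last.txt | egrep 'pos|^force:'; awk -F'[][,]' '/^force/{f=$4} END{exit !(f<3)}' last.txt; }
python3 -m crank '[{"dp":[0,0,0.001],"delta_rot":[0,0,0],"fingers":-1},{"dp":[0,0,0],"delta_rot":[0,0,0],"fingers":-1},{"dp":[0,0,0],"delta_rot":[0,0,0],"fingers":-1}]'|ok &&
python3 -m crank '[{"dp":[0,0,0.001],"delta_rot":[0,0,0],"fingers":-1},{"dp":[0,0,0],"delta_rot":[0,0,0],"fingers":-1},{"dp":[0,0,0],"delta_rot":[0,0,0],"fingers":-1}]'|ok &&
python3 -m crank '[{"dp":[0,0,0.001],"delta_rot":[0,0,0],"fingers":-1},{"dp":[0,0,0],"delta_rot":[0,0,0],"fingers":-1},{"dp":[0,0,0],"delta_rot":[0,0,0],"fingers":-1}]'|ok &&
python3 -m crank '[{"dp":[0,0,0.001],"delta_rot":[0,0,0],"fingers":-1},{"dp":[0,0,0],"delta_rot":[0,0,0],"fingers":-1},{"dp":[0,0,0],"delta_rot":[0,0,0],"fingers":-1}]'|ok &&
python3 -m crank '[{"dp":[0,0,0.001],"delta_rot":[0,0,0],"fingers":-1},{"dp":[0,0,0],"delta_rot":[0,0,0],"fingers":-1},{"dp":[0,0,0],"delta_rot":[0,0,0],"fingers":-1}]'|ok &&
python3 -m crank '[{"dp":[0,0,0.001],"delta_rot":[0,0,0],"fingers":-1},{"dp":[0,0,0],"delta_rot":[0,0,0],"fingers":-1},{"dp":[0,0,0],"delta_rot":[0,0,0],"fingers":-1}]'|ok &&
python3 -m crank '[{"dp":[0,0,0.001],"delta_rot":[0,0,0],"fingers":-1},{"dp":[0,0,0],"delta_rot":[0,0,0],"fingers":-1},{"dp":[0,0,0],"delta_rot":[0,0,0],"fingers":-1}]'|ok &&
python3 -m crank '[{"dp":[0,0,0.001],"delta_rot":[0,0,0],"fingers":-1},{"dp":[0,0,0],"delta_rot":[0,0,0],"fingers":-1},{"dp":[0,0,0],"delta_rot":[0,0,0],"fingers":-1}]'|ok &&
python3 -m crank '[{"dp":[0,0,0.001],"delta_rot":[0,0,0],"fingers":-1},{"dp":[0,0,0],"delta_rot":[0,0,0],"fingers":-1},{"dp":[0,0,0],"delta_rot":[0,0,0],"fingers":-1}]'|ok
```

```text
tcp_pos: [0.5961, 0.2095, 0.1364]
force: [-0.0, 0.4, -0.9]
tcp_pos: [0.5961, 0.2095, 0.1359]
force: [0.1, -0.4, -0.4]
tcp_pos: [0.5961, 0.2095, 0.1354]
force: [0.2, 0.1, -0.1]
tcp_pos: [0.5961, 0.2095, 0.1349]
force: [0.3, -0.0, 0.2]
tcp_pos: [0.5961, 0.2094, 0.1344]
force: [0.3, -0.1, 1.2]
tcp_pos: [0.5961, 0.2095, 0.1339]
force: [-0.2, 0.4, -0.2]
tcp_pos: [0.5961, 0.2095, 0.1333]
force: [0.4, -0.1, 0.2]
tcp_pos: [0.5962, 0.2095, 0.1331]
force: [-0.3, -0.6, 1.6]
tcp_pos: [0.5962, 0.2095, 0.1328]
force: [-1.6, 0.2, 4.2]
```

Contact at TCP z about 0.133, so the lid face is about 3 mm low there. I increase to about 11 N.

```bash
ok(){ tee last.txt | egrep 'pos|^force:'; awk -F'[][,]' '/^force/{f=$4} END{exit !(f<9)}' last.txt; }
python3 -m crank '[{"dp":[0,0,0.001],"delta_rot":[0,0,0],"fingers":-1},{"dp":[0,0,0],"delta_rot":[0,0,0],"fingers":-1},{"dp":[0,0,0],"delta_rot":[0,0,0],"fingers":-1}]'|ok &&
python3 -m crank '[{"dp":[0,0,0.001],"delta_rot":[0,0,0],"fingers":-1},{"dp":[0,0,0],"delta_rot":[0,0,0],"fingers":-1},{"dp":[0,0,0],"delta_rot":[0,0,0],"fingers":-1}]'|ok; python3 -m crank '[{"dp":[0,0,0],"delta_rot":[0,0,0],"fingers":-1}]'|egrep '^force'
```

```text
tcp_pos: [0.5962, 0.2095, 0.1325]
force: [-0.9, -0.7, 5.7]
tcp_pos: [0.5963, 0.2095, 0.1323]
force: [-1.8, -0.6, 7.2]
force: [-1.7, -1.1, 6.7]
```

```bash
python3 -m crank '[{"dp":[0,0,0.001],"delta_rot":[0,0,0],"fingers":-1},{"dp":[0,0,0.001],"delta_rot":[0,0,0],"fingers":-1},{"dp":[0,0,0],"delta_rot":[0,0,0],"fingers":-1},{"dp":[0,0,0],"delta_rot":[0,0,0],"fingers":-1}]'|egrep 'pos|^force'
python3 -m crank '[{"dp":[0.003,0,0],"delta_rot":[0,0,0],"fingers":-1},{"dp":[0.003,0,0],"delta_rot":[0,0,0],"fingers":-1},{"dp":[0.004,0,0],"delta_rot":[0,0,0],"fingers":-1}]'|egrep 'pos|^force'
```

```text
tcp_pos: [0.5963, 0.2095, 0.1319]
force: [-2.5, 0.0, 11.0]
tcp_pos: [0.5951, 0.2096, 0.1325]
force: [4.5, -1.5, 6.7]
```

```bash
python3 -m crank '[{"dp":[0,0,0],"delta_rot":[0,0,0],"fingers":-1},{"dp":[0,0,0],"delta_rot":[0,0,0],"fingers":-1}]'|egrep 'pos|^force|rot'; python3 -m crank '[{"dp":[0.002,0,0.001],"delta_rot":[0,0,0],"fingers":-1},{"dp":[0.002,0,0.001],"delta_rot":[0,0,0],"fingers":-1},{"dp":[0,0,0],"delta_rot":[0,0,0],"fingers":-1}]'|egrep 'pos|^force|rot'
python3 -c "
from h import *
p,d,c=shot('top'); np.savez('top2.npz',p=p,d=d); print(manip.sense()['force'].round(1) if hasattr(manip.sense()['force'],'round') else manip.sense()['force'])"
```

```text
tcp_pos: [0.5949, 0.2097, 0.1325]
tool_rot: [0.019, 1.0, 0.0, 0.005]
force: [3.3, -1.6, 7.1]
tcp_pos: [0.594, 0.2097, 0.1322]
tool_rot: [0.019, 1.0, 0.001, 0.007]
force: [3.9, -1.4, 8.9]
[ 4.8 -1.7  9.3]
```

```bash
python3 -m crank '[{"dp":[0.002,0,0.001],"delta_rot":[0,0,0],"fingers":-1},{"dp":[0.002,0,0],"delta_rot":[0,0,0],"fingers":-1},{"dp":[0,0,0],"delta_rot":[0,0,0],"fingers":-1}]'|egrep 'pos|^force|rot'; python3 -m crank '[{"dp":[0.004,0,0],"delta_rot":[0,0,0],"fingers":-1},{"dp":[0.004,0,0],"delta_rot":[0,0,0],"fingers":-1},{"dp":[0.004,0,0],"delta_rot":[0,0,0],"fingers":-1},{"dp":[0.004,0,0],"delta_rot":[0,0,0],"fingers":-1}]'|egrep 'pos|^force|rot'
```

```text
tcp_pos: [0.5924, 0.2098, 0.132]
tool_rot: [0.019, 1.0, 0.001, 0.007]
force: [4.6, -2.8, 9.5]
tcp_pos: [0.5846, 0.2101, 0.132]
tool_rot: [0.019, 1.0, 0.001, 0.007]
force: [4.8, -2.1, 11.0]
```

```bash
python3 -m crank '[{"dp":[0.008,0,0],"delta_rot":[0,0,0],"fingers":-1},{"dp":[0.008,0,0],"delta_rot":[0,0,0],"fingers":-1},{"dp":[0.008,0,0],"delta_rot":[0,0,0],"fingers":-1},{"dp":[0.008,0,0],"delta_rot":[0,0,0],"fingers":-1}]'|egrep 'pos|^force|rot'
cat > lid.py <<'E'
from h import *
p,d,c=shot("top"); hsv=cv2.cvtColor(p,cv2.COLOR_RGB2HSV)
# white run along columns beside the arm, in case coords at lid height
uv=np.stack(np.meshgrid(np.arange(170,265),np.arange(140,310)),-1).reshape(-1,2)
P=onplane("top",uv,.061,c)[:,:2]-CASE; C=P@np.array([[np.cos(YAW),-np.sin(YAW)],[np.sin(YAW),np.cos(YAW)]])
h=hsv[uv[:,1],uv[:,0]]; w=(h[:,1]<40)&(h[:,2]>200)
for y in(-.055,-.04,.04,.055):
    k=w&(abs(C[:,1]-y)<.006); print(y,"lid x from",C[k,0].min().round(3),"to",C[k,0].max().round(3))
cv2.imwrite("pics/lid_%d.png"%int(manip.sense()["t"]*100),cv2.resize(p[130:310,150:330,::-1],None,fx=3,fy=3))
E
python3 lid.py
```

```text
tcp_pos: [0.5687, 0.2107, 0.132]
tool_rot: [0.019, 1.0, 0.001, 0.008]
force: [5.1, -2.0, 10.5]
-0.055 lid x from -0.137 to 0.069
-0.04 lid x from -0.136 to 0.071
0.04 lid x from -0.132 to -0.093
0.055 lid x from -0.13 to -0.114
```

No slip: the lid is open 27 mm for 27 mm of travel.

```bash
python3 -m crank '[{"dp":[0.008,0,0],"delta_rot":[0,0,0],"fingers":-1},{"dp":[0.008,0,0],"delta_rot":[0,0,0],"fingers":-1},{"dp":[0.008,0,0],"delta_rot":[0,0,0],"fingers":-1},{"dp":[0.008,0,0],"delta_rot":[0,0,0],"fingers":-1},{"dp":[0.008,0,0],"delta_rot":[0,0,0],"fingers":-1},{"dp":[0.008,0,0],"delta_rot":[0,0,0],"fingers":-1}]'|egrep 'pos|^force|rot'
python3 -m crank '[{"dp":[0.008,0,0],"delta_rot":[0,0,0],"fingers":-1},{"dp":[0.008,0,0],"delta_rot":[0,0,0],"fingers":-1},{"dp":[0.008,0,0],"delta_rot":[0,0,0],"fingers":-1},{"dp":[0.008,0,0],"delta_rot":[0,0,0],"fingers":-1},{"dp":[0.008,0,0],"delta_rot":[0,0,0],"fingers":-1},{"dp":[0.008,0,0],"delta_rot":[0,0,0],"fingers":-1}]'|egrep 'pos|^force|rot'
```

```text
tcp_pos: [0.5448, 0.2117, 0.1319]
tool_rot: [0.019, 1.0, 0.001, 0.008]
force: [5.0, -1.8, 11.3]
tcp_pos: [0.5208, 0.2127, 0.1318]
tool_rot: [0.019, 1.0, 0.001, 0.008]
force: [4.9, -2.8, 11.6]
```

```bash
python3 lid.py
```

```text
-0.055 lid x from -0.184 to 0.023
-0.04 lid x from -0.184 to 0.023
0.04 lid x from -0.178 to -0.178Traceback (most recent call last):
  File "lid.py", line 8, in <module>
    k=w&(abs(C[:,1]-y)<.006); print(y,"lid x from",C[k,0].min().round(3),"to",C[k,0].max().round(3))
                                                   ~~~~~~~~~~^^
    return umr_minimum(a, axis, None, out, keepdims, initial, where)
ValueError: zero-size array to reduction operation minimum which has no identity
```

```bash
python3 -m crank '[{"dp":[0.008,0,0],"delta_rot":[0,0,0],"fingers":-1},{"dp":[0.008,0,0],"delta_rot":[0,0,0],"fingers":-1},{"dp":[0.008,0,0],"delta_rot":[0,0,0],"fingers":-1},{"dp":[0.008,0,0],"delta_rot":[0,0,0],"fingers":-1},{"dp":[0.008,0,0],"delta_rot":[0,0,0],"fingers":-1},{"dp":[0.008,0,0],"delta_rot":[0,0,0],"fingers":-1},{"dp":[0.004,0,0],"delta_rot":[0,0,0],"fingers":-1},{"dp":[0.004,0,0],"delta_rot":[0,0,0],"fingers":-1},{"dp":[0,0,0],"delta_rot":[0,0,0],"fingers":-1},{"dp":[0,0,0],"delta_rot":[0,0,0],"fingers":-1}]'|egrep 't:|pos|^force|rot'; python3 lid.py 2>&1 | head -2
```

```text
t: 12.97
tcp_pos: [0.4936, 0.2139, 0.1318]
tool_rot: [0.019, 1.0, 0.001, 0.008]
force: [6.2, -3.4, 12.5]
-0.055 lid x from -0.212 to -0.006
-0.04 lid x from -0.212 to -0.004
```

Lid is open about 104 mm (edge at x about -5, home is 98). Lift off and plan the way to above the violet tower.

```bash
python3 -m crank '[{"dp":[-0.006,0,-0.004],"delta_rot":[0,0,0],"fingers":-1},{"dp":[0,0,-0.01],"delta_rot":[0,0,0],"fingers":-1},{"dp":[0,0,-0.04],"delta_rot":[0,0,0],"fingers":-1},{"dp":[0,0,-0.07],"delta_rot":[0,0,0],"fingers":-1},{"dp":[0,0,-0.07],"delta_rot":[0,0,0],"fingers":-1},{"dp":[0,-0.03,0],"delta_rot":[0,0,0.0147],"fingers":0.3},{"dp":[0,-0.05,0],"delta_rot":[0,0,0.0147],"fingers":0.3},{"dp":[0,-0.05,0],"delta_rot":[0,0,0.0146],"fingers":0.3},{"dp":[0,0,0],"delta_rot":[0,0,0],"fingers":0.3}]'|egrep 't:|pos|^force|rot'; python3 -c "
from h import *
plan([.53,-.289,.2],72)"; python3 lid.py 2>&1 | head -4
```

```text
t: 13.77
tcp_pos: [0.4789, 0.1468, 0.2256]
tool_rot: [0.159, 0.987, -0.001, -0.002]
force: [0.0, 0.8, -0.1]
tcp [0.4789 0.1468 0.2256] ydir 71.67 tilt [-0.0037 -0.0014]
dp now axes [-0.3713 -0.7951  0.052 ] | after turn [-0.3666 -0.7973  0.0512] turn z -0.0009 = 0.33 deg
-0.055 lid x from -0.207 to -0.006
-0.04 lid x from -0.208 to -0.004
0.04 lid x from -0.148 to -0.111
0.055 lid x from -0.156 to -0.109
```

```bash
python3 -m crank '[{"dp":[-0.034,-0.072,0],"delta_rot":[0,0,0],"fingers":0.3},{"dp":[-0.034,-0.072,0],"delta_rot":[0,0,0],"fingers":0.3},{"dp":[-0.034,-0.072,0],"delta_rot":[0,0,0],"fingers":0.3},{"dp":[-0.034,-0.072,0],"delta_rot":[0,0,0],"fingers":0.3},{"dp":[-0.034,-0.072,0],"delta_rot":[0,0,0],"fingers":0.3},{"dp":[-0.034,-0.072,0],"delta_rot":[0,0,0],"fingers":0.3},{"dp":[-0.034,-0.072,0],"delta_rot":[0,0,0],"fingers":0.3},{"dp":[-0.034,-0.072,0],"delta_rot":[0,0,0],"fingers":0.3},{"dp":[-0.034,-0.072,0],"delta_rot":[0,0,0],"fingers":0.3},{"dp":[-0.034,-0.072,0.02],"delta_rot":[0,0,0],"fingers":0.3},{"dp":[-0.017,-0.036,0.02],"delta_rot":[0,0,0],"fingers":0.3},{"dp":[0,0,0],"delta_rot":[0,0,0],"fingers":0.3}]'|egrep 't:|pos|^force|rot'; cat > tw.py <<'E'
from h import *
p,d,c=shot("wrist"); cv2.imwrite("pics/w2.png",p[:,:,::-1]); hsv=cv2.cvtColor(p,cv2.COLOR_RGB2HSV)
v=((hsv[...,0]>125)&(hsv[...,0]<155)&(hsv[...,1]>100)).astype(np.uint8)
n,l,st,ce=cv2.connectedComponentsWithStats(v)
for i in range(1,n):
    if st[i][4]<500: continue
    uv=np.argwhere(l==i)[:,::-1]; P=pts("wrist",uv,d,c); print(st[i],"z",np.percentile(P[:,2],[5,50,90]).round(4))
    T=P[(P[:,2]>.030)&(P[:,2]<.038)]  # top face
    r=cv2.minAreaRect((T[:,:2]*1000).astype(np.float32)); print("top face",r); r=cv2.minAreaRect((P[:,:2]*1000).astype(np.float32)); print("all",r)
plan([.544,-.293,.2],72)
E
python3 tw.py
```

```text
t: 14.82
tcp_pos: [0.5341, -0.2695, 0.2039]
tool_rot: [0.158, 0.987, -0.0, 0.0]
force: [-0.0, 0.3, 0.3]
[ 272  178   40   88 3120] z [0.0224 0.0333 0.0342]
top face ((543.2229614257812, -293.78057861328125), (27.838497161865234, 57.157283782958984), 72.01005554199219)
all ((521.4599609375, -285.0973205566406), (30.54952621459961, 125.5429458618164), 67.93318939208984)
[ 146  365   44   35 1015] z [0.0376 0.0386 0.0396]
top face ((647.11083984375, -435.3572082519531), (24.03662109375, 46.23623275756836), 36.888729095458984)
all ((571.193115234375, -344.9325256347656), (29.590726852416992, 281.060546875), 40.42889404296875)
tcp [ 0.5334 -0.2667  0.2043] ydir 71.82 tilt [-0.0014  0.0016]
dp now axes [-0.0366 -0.0434  0.0084] | after turn [-0.0364 -0.0435  0.0085] turn z -0.0005 = 0.18 deg
```

View pics/w2.png

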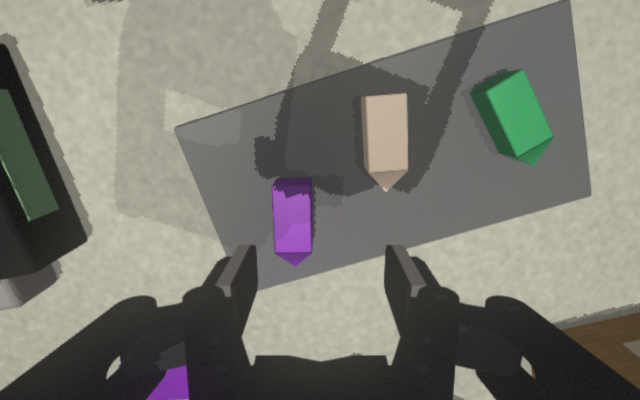

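Wrist view: the violet tower is at (293,220), aligned with the tool. White is at (385,140) and green at (515,115), both clear of the fingers. The top face is 28 mm wide at z about 0.034, as expected.

```bash
python3 -m crank '[{"dp":[-0.02,-0.023,0],"delta_rot":[0,0,0],"fingers":0.3},{"dp":[-0.018,-0.023,0.05],"delta_rot":[0,0,0],"fingers":0.3},{"dp":[0,0,0.05],"delta_rot":[0,0,0],"fingers":0.3},{"dp":[0,0,0],"delta_rot":[0,0,0],"fingers":0.3},{"dp":[0,0,0],"delta_rot":[0,0,0],"fingers":0.3}]'|egrep 't:|pos|^force|rot|gap'; python3 -c "
from h import *
plan([.5446,-.2943,.083],72)"
```

```text
t: 15.28
tcp_pos: [0.5435, -0.2904, 0.1547]
tool_rot: [0.156, 0.988, 0.002, -0.002]
force: [-0.3, 0.1, -0.2]
finger_gap: 0.651
tcp [ 0.5435 -0.2904  0.1547] ydir 72.06 tilt [-0.0041  0.0039]
dp now axes [-0.0052 -0.0072  0.1433] | after turn [-0.0045 -0.0068  0.1434] turn z 0.0002 = -0.06 deg
```

```bash
python3 -m crank '[{"dp":[-0.004,-0.006,0.04],"delta_rot":[0,0,0],"fingers":0.3},{"dp":[0,0,0.04],"delta_rot":[0,0,0],"fingers":0.3},{"dp":[0,0,0.03],"delta_rot":[0,0,0],"fingers":0.3},{"dp":[0,0,0.02],"delta_rot":[0,0,0],"fingers":0.3},{"dp":[0,0,0.01],"delta_rot":[0,0,0],"fingers":0.3},{"dp":[0,0,0],"delta_rot":[0,0,0],"fingers":0.3},{"dp":[0,0,0],"delta_rot":[0,0,0],"fingers":0.3}]'|egrep 't:|pos|^force|rot|gap'; python3 -c "
from h import *
plan([.5446,-.2943,.083],72)"
```

```text
t: 15.87
tcp_pos: [0.5458, -0.2963, 0.0869]
tool_rot: [0.157, 0.988, -0.0, 0.001]
force: [0.5, 0.3, 0.2]
finger_gap: 0.648
tcp [ 0.5458 -0.2963  0.0869] ydir 71.98 tilt [ 0.001  -0.0007]
dp now axes [0.0036 0.0031 0.0077] | after turn [0.0036 0.0031 0.0077] turn z -0.0001 = 0.02 deg
```

```bash
python3 -m crank '[{"dp":[0.003,0.003,0.005],"delta_rot":[0,0,0],"fingers":0.3},{"dp":[0,0,0],"delta_rot":[0,0,0],"fingers":0.3},{"dp":[0,0,0],"delta_rot":[0,0,0],"fingers":-1},{"dp":[0,0,0],"delta_rot":[0,0,0],"fingers":-1},{"dp":[0,0,0],"delta_rot":[0,0,0],"fingers":-1},{"dp":[0,0,0],"delta_rot":[0,0,0],"fingers":-1},{"dp":[0,0,0],"delta_rot":[0,0,0],"fingers":-1},{"dp":[0,0,0],"delta_rot":[0,0,0],"fingers":-1},{"dp":[0,0,0],"delta_rot":[0,0,0],"fingers":-1}]' 40|egrep 't:|pos|force|rot|gap'
```

```text
t: 16.62
tcp_pos: [0.5446, -0.295, 0.084]
tool_rot: [0.157, 0.988, -0.0, 0.0]
force: [-0.2, 0.1, 6.8]
finger_gap: 0.318
gripper_force: 40.8
```

```bash
python3 -m crank '[{"dp":[0,0,-0.02],"delta_rot":[0,0,0],"fingers":-1},{"dp":[0,0,-0.05],"delta_rot":[0,0,0],"fingers":-1},{"dp":[0,0,-0.07],"delta_rot":[0,0,0],"fingers":-1},{"dp":[0,0,-0.07],"delta_rot":[0,0,0],"fingers":-1},{"dp":[0,0,-0.03],"delta_rot":[0,0,-0.0147],"fingers":-1},{"dp":[0,0,0],"delta_rot":[0,0,-0.0147],"fingers":-1},{"dp":[0,0,0],"delta_rot":[0,0,-0.0146],"fingers":-1},{"dp":[0,0,0],"delta_rot":[0,0,0],"fingers":-1}]'|egrep 't:|pos|force|rot|gap'; python3 -c "
from h import *
plan([*cw(.046,0),.2],87.8)"
```

```text
t: 17.28
tcp_pos: [0.5441, -0.2943, 0.2039]
tool_rot: [0.019, 1.0, 0.0, -0.0]
force: [0.3, -0.5, -1.3]
finger_gap: 0.319
gripper_force: 40.0
tcp [ 0.5441 -0.2943  0.2039] ydir 87.87 tilt [-0.0001  0.0002]
dp now axes [-0.0826  1.0058  0.008 ] | after turn [-0.0813  1.0059  0.0078] turn z 0.0002 = -0.07 deg
```

```bash
python3 -m crank '[{"dp":[0,0.03,0],"delta_rot":[0,0,0],"fingers":-1},{"dp":[-0.008,0.055,0],"delta_rot":[0,0,0],"fingers":-1},{"dp":[-0.008,0.07,0],"delta_rot":[0,0,0],"fingers":-1},{"dp":[-0.008,0.075,0],"delta_rot":[0,0,0],"fingers":-1},{"dp":[-0.008,0.075,0],"delta_rot":[0,0,0],"fingers":-1},{"dp":[-0.008,0.075,0],"delta_rot":[0,0,0],"fingers":-1},{"dp":[-0.008,0.075,0],"delta_rot":[0,0,0],"fingers":-1},{"dp":[-0.008,0.075,0],"delta_rot":[0,0,0],"fingers":-1},{"dp":[-0.008,0.075,0],"delta_rot":[0,0,0],"fingers":-1},{"dp":[-0.008,0.075,0],"delta_rot":[0,0,0],"fingers":-1},{"dp":[-0.008,0.075,0],"delta_rot":[0,0,0],"fingers":-1},{"dp":[0,0.075,0],"delta_rot":[0,0,0],"fingers":-1}]'|egrep 't:|pos|^force'
python3 -m crank '[{"dp":[0,0.075,0],"delta_rot":[0,0,0],"fingers":-1},{"dp":[0,0.055,0],"delta_rot":[0,0,0],"fingers":-1},{"dp":[0,0.03,0],"delta_rot":[0,0,0],"fingers":-1},{"dp":[0,0.01,0],"delta_rot":[0,0,0],"fingers":-1},{"dp":[0,0,0],"delta_rot":[0,0,0],"fingers":-1},{"dp":[0,0,0],"delta_rot":[0,0,0],"fingers":-1},{"dp":[0,0,0],"delta_rot":[0,0,0],"fingers":-1},{"dp":[0,0,0],"delta_rot":[0,0,0],"fingers":-1}]'|egrep 't:|pos|force|rot|gap'; python3 -c "
from h import *
plan([*cw(.046,0),.099],87.8)
p,d,c=shot('wrist'); cv2.imwrite('pics/w3.png',p[:,:,::-1])"
```

```text
t: 18.28
tcp_pos: [0.5999, 0.1213, 0.2028]
tool_rot: [0.02, 1.0, 0.0, -0.0]
force: [1.3, -0.5, -1.4]
t: 18.95
tcp_pos: [0.6038, 0.2016, 0.2033]
tool_rot: [0.021, 1.0, -0.0, -0.0]
force: [0.3, 0.3, -1.3]
finger_gap: 0.317
gripper_force: 40.0
tcp [0.6038 0.2016 0.2033] ydir 87.63 tilt [-0.0006 -0.0004]
dp now axes [-0.      0.0103  0.2087] | after turn [0.     0.0102 0.2087] turn z -0.0005 = 0.17 deg
```

View pics/w3.png

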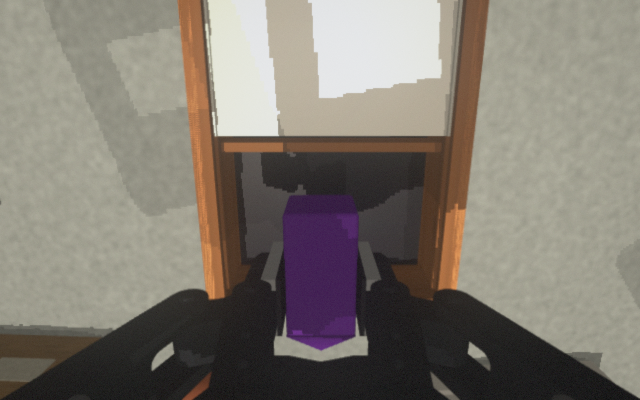

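The tower is held square at (320,265), over the uncovered compartment (cols 240–425, rows 150–265). The lid edge is at row 137. I lower it.

```bash
python3 -m crank '[{"dp":[0,0.01,0.03],"delta_rot":[0,0,0],"fingers":-1},{"dp":[0,0,0.05],"delta_rot":[0,0,0],"fingers":-1},{"dp":[0,0,0.05],"delta_rot":[0,0,0],"fingers":-1},{"dp":[0,0,0.03],"delta_rot":[0,0,0],"fingers":-1},{"dp":[0,0,0.02],"delta_rot":[0,0,0],"fingers":-1},{"dp":[0,0,0.01],"delta_rot":[0,0,0],"fingers":-1},{"dp":[0,0,0],"delta_rot":[0,0,0],"fingers":-1},{"dp":[0,0,0],"delta_rot":[0,0,0],"fingers":-1},{"dp":[0,0,0],"delta_rot":[0,0,0],"fingers":-1}]'|egrep 't:|pos|^force|rot'
python3 -m crank '[{"dp":[0,0,0.004],"delta_rot":[0,0,0],"fingers":-1},{"dp":[0,0,0.004],"delta_rot":[0,0,0],"fingers":-1},{"dp":[0,0,0],"delta_rot":[0,0,0],"fingers":-1},{"dp":[0,0,0],"delta_rot":[0,0,0],"fingers":-1}]'|egrep 't:|pos|^force|rot'
```

```text
t: 19.75
tcp_pos: [0.6047, 0.2084, 0.1096]
tool_rot: [0.02, 1.0, 0.0, 0.001]
force: [0.7, 0.3, -1.0]
t: 20.08
tcp_pos: [0.6038, 0.2085, 0.1046]
tool_rot: [0.019, 1.0, 0.0, 0.0]
force: [-0.1, 0.5, -1.8]
```

```bash
ok(){ tee last.txt | egrep 'pos|^force:'; awk -F'[][,]' '/^force/{f=$4} END{exit !(f<2)}' last.txt; }
python3 -m crank '[{"dp":[0,0,0.004],"delta_rot":[0,0,0],"fingers":-1},{"dp":[0,0,0.003],"delta_rot":[0,0,0],"fingers":-1},{"dp":[0,0,0],"delta_rot":[0,0,0],"fingers":-1},{"dp":[0,0,0],"delta_rot":[0,0,0],"fingers":-1}]'|ok &&
python3 -m crank '[{"dp":[0,0,0.002],"delta_rot":[0,0,0],"fingers":-1},{"dp":[0,0,0],"delta_rot":[0,0,0],"fingers":-1},{"dp":[0,0,0],"delta_rot":[0,0,0],"fingers":-1}]'|ok &&
python3 -m crank '[{"dp":[0,0,0.002],"delta_rot":[0,0,0],"fingers":-1},{"dp":[0,0,0],"delta_rot":[0,0,0],"fingers":-1},{"dp":[0,0,0],"delta_rot":[0,0,0],"fingers":-1}]'|ok &&
python3 -m crank '[{"dp":[0,0,0.002],"delta_rot":[0,0,0],"fingers":-1},{"dp":[0,0,0],"delta_rot":[0,0,0],"fingers":-1},{"dp":[0,0,0],"delta_rot":[0,0,0],"fingers":-1}]'|ok &&
python3 -m crank '[{"dp":[0,0,0.002],"delta_rot":[0,0,0],"fingers":-1},{"dp":[0,0,0],"delta_rot":[0,0,0],"fingers":-1},{"dp":[0,0,0],"delta_rot":[0,0,0],"fingers":-1}]'|ok
```

```text
tcp_pos: [0.6037, 0.2084, 0.1007]
force: [-0.6, -0.4, -0.4]
tcp_pos: [0.6038, 0.2084, 0.0998]
force: [-0.6, 0.3, -1.2]
tcp_pos: [0.6038, 0.2084, 0.0988]
force: [0.7, 0.1, -1.7]
tcp_pos: [0.604, 0.2085, 0.098]
force: [0.4, -0.3, -0.5]
tcp_pos: [0.604, 0.2085, 0.098]
force: [-0.8, 0.5, 5.6]
```

Contact at TCP z 0.098, exactly the height expected for the floor. I open partway, wait and rise.

```bash
python3 -m crank '[{"dp":[0,0,0],"delta_rot":[0,0,0],"fingers":0.1},{"dp":[0,0,0],"delta_rot":[0,0,0],"fingers":0.1},{"dp":[0,0,0],"delta_rot":[0,0,0],"fingers":0.1},{"dp":[0,0,0],"delta_rot":[0,0,0],"fingers":0.1},{"dp":[0,0,0],"delta_rot":[0,0,0],"fingers":0.1},{"dp":[0,0,0],"delta_rot":[0,0,0],"fingers":0.1},{"dp":[0,0,-0.02],"delta_rot":[0,0,0],"fingers":0.1},{"dp":[0,0,-0.04],"delta_rot":[0,0,0],"fingers":0.1},{"dp":[0,0,-0.06],"delta_rot":[0,0,0],"fingers":0.1},{"dp":[0,0,-0.06],"delta_rot":[0,0,0],"fingers":0.1},{"dp":[0,0,0],"delta_rot":[0,0,0],"fingers":0.1},{"dp":[0,0,0],"delta_rot":[0,0,0],"fingers":0.1}]'|egrep 't:|pos|force|rot|gap'; python3 - <<'E'
from h import *
p,d,c=shot("wrist"); cv2.imwrite("pics/w4.png",p[:,:,::-1]); hsv=cv2.cvtColor(p,cv2.COLOR_RGB2HSV)
v=(hsv[...,0]>125)&(hsv[...,0]<155)&(hsv[...,1]>80)
uv=np.argwhere(v)[:,::-1]; P=pts("wrist",uv,d,c); T=P[(P[:,2]>.04)&(P[:,2]<.055)]; print(len(T),np.median(T[:,2]))
rel=(T[:,:2]-CASE)@np.array([[np.cos(YAW),-np.sin(YAW)],[np.sin(YAW),np.cos(YAW)]]); print("tower top in case",rel.min(0).round(3),rel.max(0).round(3))
plan([*cw(-.065,0),.15],87.8)
E
```

```text
t: 22.42
tcp_pos: [0.6052, 0.2087, 0.19]
tool_rot: [0.019, 1.0, 0.001, 0.003]
force: [0.3, -0.3, -1.1]
finger_gap: 0.552
gripper_force: 0.0
3770 0.04734497988569551
tower top in case [ 0.016 -0.012] [0.078 0.017]
tcp [0.604  0.2085 0.1882] ydir 87.79 tilt [0.0019 0.0003]
dp now axes [ 0.2222 -0.0036  0.076 ] | after turn [ 0.222  -0.0035  0.0764] turn z -0.0 = 0.01 deg
```

View pics/w4.png

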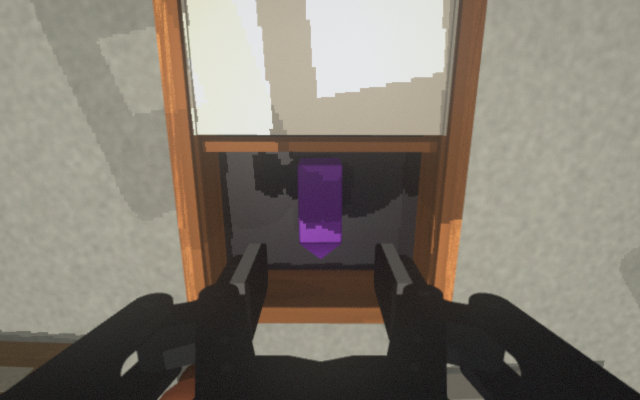

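The tower lies flat at (320,205) in the compartment, x 16–86 mm, clear of the walls. Next, above the same lid spot with shut fingers.

```bash
python3 -m crank '[{"dp":[0.05,0,0],"delta_rot":[0,0,0],"fingers":-1},{"dp":[0.07,-0.002,0],"delta_rot":[0,0,0],"fingers":-1},{"dp":[0.06,0,0.02],"delta_rot":[0,0,0],"fingers":-1},{"dp":[0.042,0,0.03],"delta_rot":[0,0,0],"fingers":-1},{"dp":[0,0,0.03],"delta_rot":[0,0,0],"fingers":-1},{"dp":[0,0,0.01],"delta_rot":[0,0,0],"fingers":-1},{"dp":[0,0,0],"delta_rot":[0,0,0],"fingers":-1},{"dp":[0,0,0],"delta_rot":[0,0,0],"fingers":-1},{"dp":[0,0,0],"delta_rot":[0,0,0],"fingers":-1}]'|egrep 't:|pos|force|rot|gap'
```

```text
t: 23.22
tcp_pos: [0.4941, 0.2118, 0.1421]
tool_rot: [0.02, 1.0, 0.0, 0.001]
force: [0.1, -0.1, -0.4]
finger_gap: 0.003
gripper_force: 0.0
```

```bash
ok(){ tee last.txt | egrep 'pos|^force:'; awk -F'[][,]' '/^force/{f=$4} END{exit !(f<3)}' last.txt; }
python3 -m crank '[{"dp":[0,0,0.004],"delta_rot":[0,0,0],"fingers":-1},{"dp":[0,0,0.002],"delta_rot":[0,0,0],"fingers":-1},{"dp":[0,0,0],"delta_rot":[0,0,0],"fingers":-1},{"dp":[0,0,0],"delta_rot":[0,0,0],"fingers":-1}]'|ok &&
python3 -m crank '[{"dp":[0,0,0.003],"delta_rot":[0,0,0],"fingers":-1},{"dp":[0,0,0],"delta_rot":[0,0,0],"fingers":-1},{"dp":[0,0,0],"delta_rot":[0,0,0],"fingers":-1}]'|ok &&
python3 -m crank '[{"dp":[0,0,0.003],"delta_rot":[0,0,0],"fingers":-1},{"dp":[0,0,0],"delta_rot":[0,0,0],"fingers":-1},{"dp":[0,0,0],"delta_rot":[0,0,0],"fingers":-1}]'|ok &&
python3 -m crank '[{"dp":[0,0,0.002],"delta_rot":[0,0,0],"fingers":-1},{"dp":[0,0,0],"delta_rot":[0,0,0],"fingers":-1},{"dp":[0,0,0],"delta_rot":[0,0,0],"fingers":-1}]'|ok &&
python3 -m crank '[{"dp":[0,0,0.001],"delta_rot":[0,0,0],"fingers":-1},{"dp":[0,0,0],"delta_rot":[0,0,0],"fingers":-1},{"dp":[0,0,0],"delta_rot":[0,0,0],"fingers":-1}]'|ok &&
python3 -m crank '[{"dp":[0,0,0.001],"delta_rot":[0,0,0],"fingers":-1},{"dp":[0,0,0],"delta_rot":[0,0,0],"fingers":-1},{"dp":[0,0,0],"delta_rot":[0,0,0],"fingers":-1}]'|ok &&
python3 -m crank '[{"dp":[0,0,0.001],"delta_rot":[0,0,0],"fingers":-1},{"dp":[0,0,0],"delta_rot":[0,0,0],"fingers":-1},{"dp":[0,0,0],"delta_rot":[0,0,0],"fingers":-1}]'|ok &&
python3 -m crank '[{"dp":[0,0,0.001],"delta_rot":[0,0,0],"fingers":-1},{"dp":[0,0,0],"delta_rot":[0,0,0],"fingers":-1},{"dp":[0,0,0],"delta_rot":[0,0,0],"fingers":-1}]'|ok &&
python3 -m crank '[{"dp":[0,0,0.001],"delta_rot":[0,0,0],"fingers":-1},{"dp":[0,0,0],"delta_rot":[0,0,0],"fingers":-1},{"dp":[0,0,0],"delta_rot":[0,0,0],"fingers":-1}]'|ok
```

```text
tcp_pos: [0.4931, 0.2117, 0.1391]
force: [-0.0, -0.2, 0.1]
tcp_pos: [0.4928, 0.2117, 0.1374]
force: [-0.4, -0.3, 0.0]
tcp_pos: [0.4928, 0.2117, 0.1358]
force: [0.0, 1.0, -0.4]
tcp_pos: [0.4928, 0.2117, 0.1348]
force: [0.3, -0.6, 0.2]
tcp_pos: [0.4929, 0.2117, 0.1344]
force: [1.5, -0.3, -0.5]
tcp_pos: [0.4929, 0.2117, 0.1339]
force: [-0.1, 0.2, 0.1]
tcp_pos: [0.4928, 0.2117, 0.1334]
force: [-0.4, -0.0, 0.1]
tcp_pos: [0.4929, 0.2117, 0.133]
force: [-0.1, -0.6, 2.1]
tcp_pos: [0.4929, 0.2118, 0.1327]
force: [-0.2, -1.4, 4.2]
```

```bash
python3 -m crank '[{"dp":[0,0,0.001],"delta_rot":[0,0,0],"fingers":-1},{"dp":[0,0,0.001],"delta_rot":[0,0,0],"fingers":-1},{"dp":[0,0,0],"delta_rot":[0,0,0],"fingers":-1},{"dp":[0,0,0],"delta_rot":[0,0,0],"fingers":-1}]'|egrep 'pos|^force'
python3 -m crank '[{"dp":[-0.002,0,0],"delta_rot":[0,0,0],"fingers":-1},{"dp":[-0.002,0,0],"delta_rot":[0,0,0],"fingers":-1},{"dp":[0,0,0],"delta_rot":[0,0,0],"fingers":-1}]'|egrep 'pos|^force'
python3 -m crank '[{"dp":[-0.002,0,0],"delta_rot":[0,0,0],"fingers":-1},{"dp":[-0.002,0,0],"delta_rot":[0,0,0],"fingers":-1},{"dp":[0,0,0],"delta_rot":[0,0,0],"fingers":-1}]'|egrep 'pos|^force'
```

```text
tcp_pos: [0.493, 0.2118, 0.1321]
force: [-1.8, -0.9, 8.5]
tcp_pos: [0.4934, 0.2117, 0.1319]
force: [-3.9, 0.3, 10.2]
tcp_pos: [0.4949, 0.2117, 0.1319]
force: [-5.2, 1.4, 9.7]
```

```bash
python3 -m crank '[{"dp":[-0.004,0,0],"delta_rot":[0,0,0],"fingers":-1},{"dp":[-0.004,0,0],"delta_rot":[0,0,0],"fingers":-1},{"dp":[-0.004,0,0],"delta_rot":[0,0,0],"fingers":-1},{"dp":[-0.004,0,0],"delta_rot":[0,0,0],"fingers":-1}]'|egrep 'pos|^force'
python3 -m crank '[{"dp":[-0.008,0,0],"delta_rot":[0,0,0],"fingers":-1},{"dp":[-0.008,0,0],"delta_rot":[0,0,0],"fingers":-1},{"dp":[-0.008,0,0],"delta_rot":[0,0,0],"fingers":-1},{"dp":[-0.008,0,0],"delta_rot":[0,0,0],"fingers":-1}]'|egrep 'pos|^force'; python3 lid.py 2>&1 | head -2
```

```text
tcp_pos: [0.5026, 0.2114, 0.1319]
force: [-5.7, 0.8, 10.4]
tcp_pos: [0.5186, 0.2107, 0.1319]
force: [-5.2, 1.0, 11.0]
-0.055 lid x from -0.189 to 0.021
-0.04 lid x from -0.187 to 0.02
```

```bash
python3 -m crank '[{"dp":[-0.008,0,0],"delta_rot":[0,0,0],"fingers":-1},{"dp":[-0.008,0,0],"delta_rot":[0,0,0],"fingers":-1},{"dp":[-0.008,0,0],"delta_rot":[0,0,0],"fingers":-1},{"dp":[-0.008,0,0],"delta_rot":[0,0,0],"fingers":-1},{"dp":[-0.008,0,0],"delta_rot":[0,0,0],"fingers":-1},{"dp":[-0.008,0,0],"delta_rot":[0,0,0],"fingers":-1},{"dp":[-0.008,0,0],"delta_rot":[0,0,0],"fingers":-1},{"dp":[-0.008,0,0],"delta_rot":[0,0,0],"fingers":-1}]'|egrep 't:|pos|^force'
python3 lid.py 2>&1 | head -2
```

```text
t: 27.77
tcp_pos: [0.5506, 0.2094, 0.1319]
tool_rot: [0.019, 1.0, -0.0, -0.003]
force: [-6.2, 0.1, 11.3]
-0.055 lid x from -0.155 to 0.053
-0.04 lid x from -0.154 to 0.052
```

```bash
python3 -m crank '[{"dp":[-0.008,0,0],"delta_rot":[0,0,0],"fingers":-1},{"dp":[-0.008,0,0],"delta_rot":[0,0,0],"fingers":-1},{"dp":[-0.008,0,0],"delta_rot":[0,0,0],"fingers":-1},{"dp":[-0.008,0,0],"delta_rot":[0,0,0],"fingers":-1},{"dp":[-0.008,0,0],"delta_rot":[0,0,0],"fingers":-1},{"dp":[-0.008,0,0],"delta_rot":[0,0,0],"fingers":-1},{"dp":[-0.008,0,0],"delta_rot":[0,0,0],"fingers":-1},{"dp":[-0.008,0,0],"delta_rot":[0,0,0],"fingers":-1},{"dp":[-0.008,0,0],"delta_rot":[0,0,0],"fingers":-1}]'|egrep 't:|pos|^force'
python3 lid.py 2>&1 | head -2
```

```text
t: 28.57
tcp_pos: [0.5867, 0.208, 0.1319]
tool_rot: [0.019, 1.0, -0.0, -0.003]
force: [-4.9, -0.0, 9.5]
-0.055 lid x from -0.119 to 0.088
-0.04 lid x from -0.117 to 0.088
```

```bash
python3 -m crank '[{"dp":[-0.004,0,0],"delta_rot":[0,0,0],"fingers":-1},{"dp":[-0.004,0,0],"delta_rot":[0,0,0],"fingers":-1},{"dp":[-0.004,0,0],"delta_rot":[0,0,0],"fingers":-1}]'|egrep 't:|pos|^force'
python3 lid.py 2>&1 | head -2
```

```text
t: 28.87
tcp_pos: [0.5928, 0.2078, 0.132]
tool_rot: [0.019, 1.0, -0.0, -0.003]
force: [-5.1, -0.4, 9.7]
-0.055 lid x from -0.112 to 0.094
-0.04 lid x from -0.112 to 0.093
```

```bash
python3 -m crank '[{"dp":[-0.002,0,0],"delta_rot":[0,0,0],"fingers":-1},{"dp":[-0.002,0,0],"delta_rot":[0,0,0],"fingers":-1},{"dp":[-0.002,0,0],"delta_rot":[0,0,0],"fingers":-1},{"dp":[0,0,0],"delta_rot":[0,0,0],"fingers":-1}]'|egrep 'pos|^force'
python3 -m crank '[{"dp":[-0.002,0,0],"delta_rot":[0,0,0],"fingers":-1},{"dp":[0,0,0],"delta_rot":[0,0,0],"fingers":-1}]'|egrep 'pos|^force'
python3 -m crank '[{"dp":[-0.002,0,0],"delta_rot":[0,0,0],"fingers":-1},{"dp":[0,0,0],"delta_rot":[0,0,0],"fingers":-1}]'|egrep 'pos|^force'; python3 lid.py 2>&1 | head -2
```

```text
tcp_pos: [0.5961, 0.2077, 0.132]
force: [-5.1, 0.4, 9.8]
tcp_pos: [0.597, 0.2076, 0.132]
force: [-3.9, -0.9, 9.2]
tcp_pos: [0.598, 0.2076, 0.132]
force: [-4.8, -0.4, 9.5]
-0.055 lid x from -0.107 to 0.099
-0.04 lid x from -0.107 to 0.099
```

```bash
python3 -m crank '[{"dp":[-0.002,0,0],"delta_rot":[0,0,0],"fingers":-1},{"dp":[-0.002,0,0],"delta_rot":[0,0,0],"fingers":-1},{"dp":[0,0,0],"delta_rot":[0,0,0],"fingers":-1}]'|egrep 'pos|^force'
python3 -m crank '[{"dp":[-0.002,0,0],"delta_rot":[0,0,0],"fingers":-1},{"dp":[-0.002,0,0],"delta_rot":[0,0,0],"fingers":-1},{"dp":[0,0,0],"delta_rot":[0,0,0],"fingers":-1}]'|egrep 'pos|^force'; python3 lid.py 2>&1 | head -2
python3 - <<'E'
s=open('lid.py').read().replace('p,d,c=shot("top")','p=np.load("top.npz")["p"];c=cam("top")').replace('cv2.imwrite','0 and cv2.imwrite')
exec(s)
E
```

```text
tcp_pos: [0.5987, 0.2075, 0.1318]
force: [-7.4, -0.2, 10.4]
tcp_pos: [0.5993, 0.2075, 0.1316]
force: [-9.5, 0.8, 12.1]
-0.055 lid x from -0.107 to 0.099
-0.04 lid x from -0.107 to 0.099
-0.055 lid x from -0.109 to 0.094
-0.04 lid x from -0.11 to 0.093
0.04 lid x from -0.109 to 0.095
0.055 lid x from -0.109 to 0.094
```

The lid stalled at its stop as the forward force rose (-9.5 N), so it is home. I unload, lift and check.

```bash
python3 -m crank '[{"dp":[0.006,0,-0.002],"delta_rot":[0,0,0],"fingers":-1},{"dp":[0,0,-0.008],"delta_rot":[0,0,0],"fingers":-1},{"dp":[0,0,-0.03],"delta_rot":[0,0,0],"fingers":-1},{"dp":[0,0,-0.07],"delta_rot":[0,0,0],"fingers":-1},{"dp":[0,0,-0.08],"delta_rot":[0,0,0],"fingers":-1},{"dp":[0,-0.06,-0.02],"delta_rot":[0,0,0],"fingers":-1},{"dp":[0,-0.08,0],"delta_rot":[0,0,0],"fingers":-1},{"dp":[0,-0.08,0],"delta_rot":[0,0,0],"fingers":-1},{"dp":[0,-0.08,0],"delta_rot":[0,0,0],"fingers":-1},{"dp":[0,0,0],"delta_rot":[0,0,0],"fingers":-1},{"dp":[0,0,0],"delta_rot":[0,0,0],"fingers":-1}]'|egrep 't:|pos|^force'; python3 lid.py; cp $(ls -t pics/lid_*|head -1) pics/final.png
```

```text
t: 31.1
tcp_pos: [0.5954, 0.0553, 0.2362]
tool_rot: [0.022, 1.0, 0.0, 0.0]
force: [0.5, 0.5, -0.2]
-0.055 lid x from 0.031 to 0.061
-0.04 lid x from 0.03 to 0.082Traceback (most recent call last):
  File "lid.py", line 8, in <module>
    k=w&(abs(C[:,1]-y)<.006); print(y,"lid x from",C[k,0].min().round(3),"to",C[k,0].max().round(3))
                                                   ~~~~~~~~~~^^
    return umr_minimum(a, axis, None, out, keepdims, initial, where)
ValueError: zero-size array to reduction operation minimum which has no identity
```

View pics/final.png

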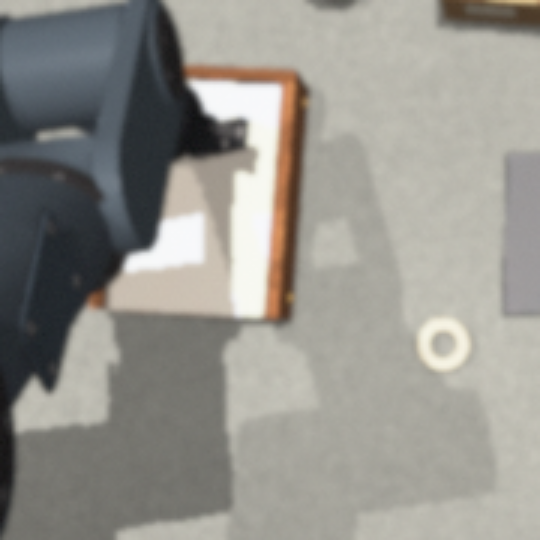

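That is the picture from before lifting, because the script stopped early on an arm shadow. It already shows the lid meeting the far wall at row 80. I measure again by saturation alone, against the start.

```bash
python3 -m crank '[{"dp":[0,-0.08,0],"delta_rot":[0,0,0],"fingers":-1},{"dp":[0,-0.08,0],"delta_rot":[0,0,0],"fingers":-1},{"dp":[0,-0.08,0],"delta_rot":[0,0,0],"fingers":-1},{"dp":[0,-0.08,0],"delta_rot":[0,0,0],"fingers":-1},{"dp":[0,-0.05,0],"delta_rot":[0,0,0],"fingers":-1},{"dp":[0,0,0],"delta_rot":[0,0,0],"fingers":-1},{"dp":[0,0,0],"delta_rot":[0,0,0],"fingers":-1},{"dp":[0,0,0],"delta_rot":[0,0,0],"fingers":-1}]'|egrep 't:|pos|^force'; python3 - <<'E'
from h import *
p,d,c=shot("top"); s=np.load("top.npz")["p"]
cv2.imwrite("pics/fin2.png",np.hstack([cv2.resize(a[140:250,170:300,::-1],None,fx=3,fy=4) for a in(s,p)]))
diff=cv2.absdiff(s,p).max(2)
for n,(u,v) in dict(green=(340,210),white=(373,215),roll=(298,244),ball=(260,115),carton=(322,118),tape=(392,122),gap_violet=(403,202)).items(): print(n,diff[v-12:v+13,u-12:u+13].mean().round(1))
E
```

```text
t: 31.82
tcp_pos: [0.5879, -0.1253, 0.236]
tool_rot: [0.019, 1.0, 0.001, -0.0]
force: [-0.4, 0.5, -0.6]
green 75.3
white 14.4
roll 109.6
ball 18.7
carton 47.4
tape 14.9
gap_violet 35.9
```

View pics/fin2.png

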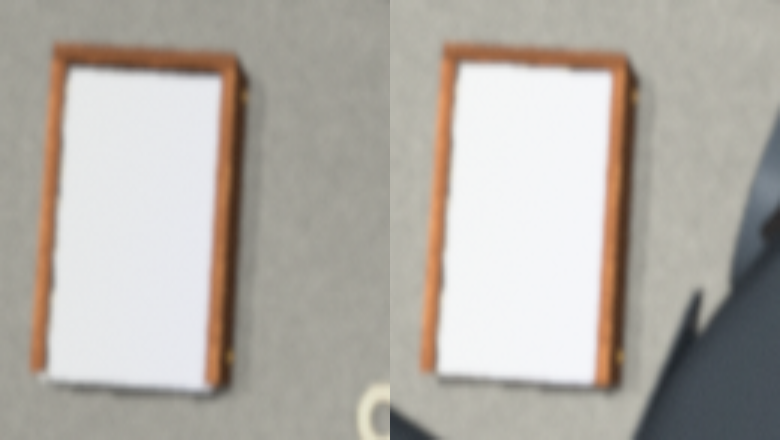

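Left is the start, right is now. The lid's far edge (row about 64) meets the far wall, and its front edge (row about 380) is slightly further in than at the start, so it is home.

```bash
python3 -c "
from h import *
print(manip.sign_off())"
```

```text
the job is handed in; nothing more can be done
None
```

The job is handed in at about 32 s: the violet tower lies in the far compartment and the lid is slid fully home, with lid forces staying under about 16 N in my readings; the sign-off gave no verdict, and the arm blocked the final image check of several of the other stones and bench things.

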